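# Re-rack press samples in reverse order

### The arm

A 6-joint arm with a two-finger parallel gripper is mounted at the origin on the work surface. World frame = base frame: x ahead of the robot, y to its left, z up, the work surface at z = 0. Lengths are in m, angles in rad, forces in N, time in s.
With the tool pointing down it reaches from about 0.375 to 0.975 m from the base axis. Payload 3.8 kg.
Tool frame: the origin (TCP) lies midway between the tips of the shut fingers; the grasp point (between the pads) lies env.grip_depth behind it (env.grip_depth is the distance from the TCP to the grasp point, in m); z points along the fingers, y is the line along which they close (so a half turn about z gives the same grasp; the last joint's range is limited). The gripper opens to 85 mm and grips with 20 to 120 N. Pads are 22 mm wide; open, the fingers measure 114 mm over their backs; the gripper's body (76 mm by 85 mm) begins 54 mm behind the grasp point. The pads swing forward as they close: fully open they stand 13 mm farther back than shut.
Start: joints at [1.299, 0.264, 1.604, -0, 1.274, -0.037], TCP at [0.157, 0.656, 0.231] pointing down, gripper open.
Joint ranges: [-2.63, 2.63], [-0.94, 2.18], [0.31, 2.57], [-1.31, 4.45], [0, 2.66], [-2.55, 2.55]. Speed limits (rad/s): [2.57, 2.57, 3.14, 3.14, 3.14, 3.14].

### API

Orientations are given as a unit quaternion [w, x, y, z].
In Python, from bench import env gives the robot as it stands.
- The arm moves only by the tool send_rows, never from a script. Its argument "moves" is a list of rows, each a list of 4 numbers: the shift along the world's x, y, z as a fraction of full scale, then the turn about the world's z as a fraction of full scale. In form: [[x, y, z, roll], ...]. A call has 1 to 8 rows; each row shifts and turns the commanded pose from where the row before left it; what a row does not reach is not made up. Full scale, the value 1, is 7.5 cm for a shift and pi/4 rad for a turn. A row lasts 1/12 s, in which the tool goes at most 41.7 mm and 7.16 degrees, less where a joint would pass 70% of its speed; a pose out of reach is approached as far as the arm can. A call with a number of a shift or a turn outside -1 to 1 is refused whole. A call with a gripper value outside its range is refused whole. "jaw" is the closure, from 0 (fully open) to 1 (shut), set as the call begins (left out, the last holds). The fingers move at their own pace and stop on an object; "newtons" is the grip in N (left out, the last holds). Time passes only in rows, so rows that do not move let the fingers close. It gives the time, the measured TCP pose, the force, the opening and the grip force at its end, in the units of the state.
- env.read_state(): the state, without advancing time (a new reading comes with each control period).
- env.camera(name): name is "scene" or "top" or "wrist"; returns a dict with "image" (480x640x3 uint8, red, green, blue), "K" (3x3 intrinsics, pixels), "k1" (the pictures are not rectified: a ray, as slopes to the right and down, at radius r is drawn at 1 + k1 r^2 times it, then the intrinsics apply), "rvec" (rotation vector, rad) and "tvec" (3), from world to camera coordinates, as OpenCV has them. Camera axes: x right, y down, z forward; pixel columns grow to the right and rows downward; lengths in m; the calibration is good to about 2 mm. A picture is of the moment at which its call begins. There is no depth.
- env.finish_job(): hands the job in; it is judged then, once.
Trained networks look in a picture, given as the dict that the camera call returned (one of the last four; its "shot" number tells which), for a name from the list of things; names that differ only in an ending like _2 or _b are one class to them, and where a whole thing is asked for, a point or a joint stands for the part that bears it (a point fixed in the world has none). Each returns a list of dicts, best first, with "confidence" (0 to 1); they miss things now and then, are a little off and sometimes report something else, mostly with a low value. They report only what shows in the picture. A call takes as long as a camera call.
- env.recognise(picture, thing): "point" ([column, row] in pixels, amid what is visible of it).
The state is a dict: "clock": time; "q": joint angles; "joint_vel": joint speeds; "joint_torque": joint torques, N m; "tcp_pos": TCP position; "tcp_rot": TCP orientation; "force": force on the tool from outside, world axes, zero at the start; "wrist_torque": the same for the moment, N m; "width": finger opening in m; "gripper_force": force on a finger pad.
Only numpy, scipy, OpenCV 4.12 (cv2) and the standard library are available. Lean on these libraries where they do the work, as an engineer would, in place of code of your own. Each camera call takes 0.05 s, during which the arm holds its last target. There are 200 camera calls.

### The job

Move the four pressed samples from the grey rack to the blue rack so that the row is reversed as counted from the yellow end blocks. Take them one at a time, always the one nearest the grey rack's yellow block, and fill the blue rack starting with the pocket farthest from its own yellow block, so that the last sample ends up next to that block. Leave the waiting samples in their pockets until their turn, and leave all four standing upright on the pocket floors, let go and at rest.

Things in the scene. Friction and masses are not known exactly. Their poses are not given: they have to be found in the camera images.
- channel: black U-shaped channel bracket, open at the top, 44 (its x) x 34 (its y) mm, 48 high, walls 4 thick with a steel rivet through both; grip it across the outside of its two walls, 34 mm along its y. About 0.12 kg. Origin: centre of its underside, z up. Its x lies roughly along the rack's row at the start.
- bushing: pale silver-white (bare aluminium) round bushing: foot flange 44 mm diameter and 6 thick, solid shank 28 mm diameter, 48 high in all. About 0.15 kg. Origin: centre of its underside, z up.
- lug: green lug bracket: base plate 46 (its x) x 42 (its y) x 6 thick, with a block 26 (x) x 16 (y) standing in its middle, 48 high in all; grip the block, 16 mm along its y. About 0.14 kg. Origin: centre of its underside, z up. Its x lies roughly along the rack's row at the start.
- cup: red drawn cup, round, open at the top, 36 mm diameter at the foot and 38 at the rim, 46 high, wall 3 thick. About 0.10 kg. Origin: centre of its underside, z up.
- grey_rack: the grey rack holding one sample per pocket in any order. Low tray, mm: 344 x 90; four pockets, 68 x 82 clear, centred at x = -108, -36, 36, 108 on its own x axis; floor at z = 5, walls 4 thick up to z = 16. A yellow block on one end (x = 159 or -159, varies), a black one on the other. Fixed. Origin: centre of underside. 
- blue_rack: the blue plastic rack, empty at the start. Low tray, mm: 344 x 90; four pockets, 68 x 82 clear, centred at x = -108, -36, 36, 108 on its own x axis; floor at z = 5, walls 4 thick up to z = 16. A yellow block on one end (x = 159 or -159, varies), a black one on the other. Fixed. Origin: centre of underside. Racks lie left and right, either way round.
- grey_yellow_block: the yellow painted block, 22 (along the row) x 70 x 18 mm, fixed on one end of the grey rack; marks the end the row is counted from. Origin: centre of its underside, which is 5 mm above the bench. Pocket centres lie 51, 123, 195 and 267 mm from it along the row.
- blue_yellow_block: the yellow painted block, 22 (along the row) x 70 x 18 mm, fixed on one end of the blue rack; marks the end the row is counted from. Origin: centre of its underside, which is 5 mm above the bench. Pocket centres lie 51, 123, 195 and 267 mm from it along the row.

How it is judged:
By the outcome, as a careful person would: the job done as asked, in the order asked, and still so for the second after the job is handed in, with the robot touching nothing.
It also fails if it takes over 112 s, if anything falls off the work surface, if the arm or the gripper's body presses on something with over 40 N, if the wrist force passes 120 N, or if a joint passes its speed limit or range.

## Working session

There is one attempt and no reset: what is moved stays moved. The work goes in short steps, Python scripts to look and compute and a tool call to move; the robot and the scene stay as the last step left them, time stands still between calls to the robot, and variables do not carry over. Pictures are saved under pics/ and viewed, at most 14 in all, crops included, and the job is handed in when it is done.

Besides the shell and the picture viewer there is one more tool, called after "Emit:" by a JSON object that holds its "api" and its "payload", one argument or row to a line. send_rows: Moves the arm, as the interface text tells. Its arguments: {"type":"object","properties":{"moves":{"type":"array"},"jaw":{"type":"number"},"newtons":{"type":"number"}},"required":["moves"]}

```bash
mkdir -p pics; ls; cat > h.py <<'E'
import numpy as np, cv2
from bench import env
def ray(p,uv):
    K=np.array(p["K"]);R=cv2.Rodrigues(np.array(p["rvec"],float))[0];t=np.array(p["tvec"],float).ravel()
    d=np.array([p["k1"],0,0,0,0],float)
    n=cv2.undistortPoints(np.array([[uv]],float),K,d)[0,0]
    return -R.T@t, R.T@np.array([n[0],n[1],1])
def at(p,uv,z):
    c,r=ray(p,uv); return c+r*(z-c[2])/r[2]
def proj(p,P):
    return cv2.projectPoints(np.atleast_2d(np.array(P,float)),np.array(p["rvec"],float),np.array(p["tvec"],float),np.array(p["K"],float),np.array([p["k1"],0,0,0,0],float))[0][:,0]
def save(p,n): cv2.imwrite("pics/"+n,cv2.cvtColor(p["image"],cv2.COLOR_RGB2BGR))
E
python3 - <<'E'
from h import *
print(env.grip_depth, env.read_state())
for c in ("top","scene"):
    p=env.camera(c); save(p,c+"0.png"); print(c,ray(p,(320,240)),p["k1"])
    for t,z in (("channel",.03),("bushing",.03),("lug",.03),("cup",.03),("grey_rack",.005),("blue_rack",.005),("grey_yellow_block",.023),("blue_yellow_block",.023)):
        for d in env.recognise(p,t)[:2]: print(t,d["confidence"],np.round(d["point"]),np.round(at(p,d["point"],z),3))
E
```

```text
pics
0.0187 {'clock': 0.0, 'q': array([ 1.29908145e+00,  2.64765795e-01,  1.60539061e+00, -5.25347428e-06,
        1.27369045e+00, -3.69113049e-02]), 'joint_vel': array([-0.00025445,  0.00060573, -0.00135505,  0.00028536,  0.00098834,
        0.00105272]), 'joint_torque': array([-2.47598211e-03, -5.15112376e+01, -3.67304564e+01, -2.54414554e-04,
        1.31766958e-02, -4.30541746e-06]), 'tcp_pos': array([0.15685319, 0.65576547, 0.22994453]), 'tcp_rot': array([-1.70755716e-04,  1.17131436e-01,  9.93115782e-01, -1.11409189e-03]), 'force': array([ 0.37709642, -0.12740069, -0.11022634]), 'wrist_torque': array([ 0.02037133, -0.03629912,  0.01384231]), 'gripper_force': 0.0, 'width': 0.08549631521817237}
top (array([ 0.40526442, -0.01108272,  0.88554238]), array([ 0.15938169,  0.03081844, -0.98686533])) -0.11855335008951565
bushing 0.56 [202. 248.] [0.532 0.208 0.03 ]
lug 0.64 [189. 179.] [0.649 0.233 0.03 ]
cup 0.97 [185. 268.] [0.5   0.235 0.03 ]
grey_rack 0.93 [202. 246.] [0.54  0.215 0.005]
blue_rack 0.68 [459. 248.] [ 0.531 -0.215  0.005]
grey_yellow_block 0.58 [190. 345.] [0.377 0.226 0.023]
blue_yellow_block 0.57 [459. 344.] [ 0.374 -0.205  0.023]
scene (array([1.0867981, 0.4913791, 0.5939189]), array([-0.59384746, -0.5096153 , -0.62303611])) -0.006050659294077817
channel 0.68 [468. 257.] [0.439 0.232 0.03 ]
bushing 0.88 [416. 316.] [0.595 0.238 0.03 ]
bushing 0.34 [389. 348.] [0.665 0.241 0.03 ]
lug 0.8 [392. 349.] [0.664 0.245 0.03 ]
cup 0.78 [445. 278.] [0.505 0.229 0.03 ]
cup 0.57 [220. 198.] [ 0.57  -0.183  0.03 ]
grey_rack 0.72 [427. 315.] [0.561 0.237 0.005]
grey_rack 0.38 [414. 315.] [0.573 0.223 0.005]
blue_rack 0.57 [220. 199.] [ 0.547 -0.213  0.005]
grey_yellow_block 0.63 [489. 242.] [0.379 0.238 0.023]
blue_yellow_block 0.6 [469. 255.] [0.428 0.228 0.023]
blue_yellow_block 0.52 [288. 158.] [ 0.383 -0.191  0.023]
```

View pics/top0.png

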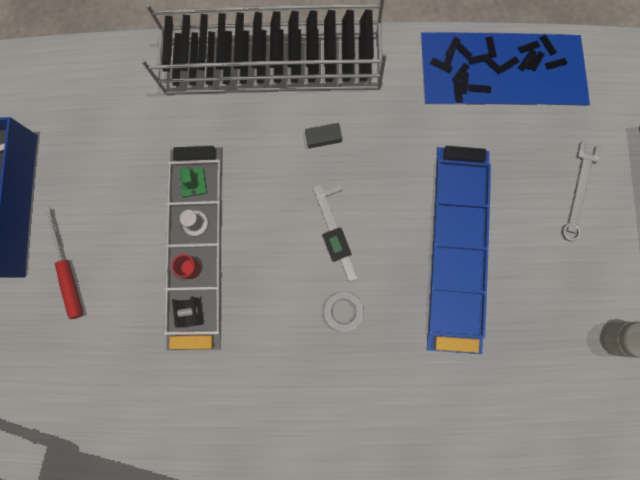

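View pics/scene0.png

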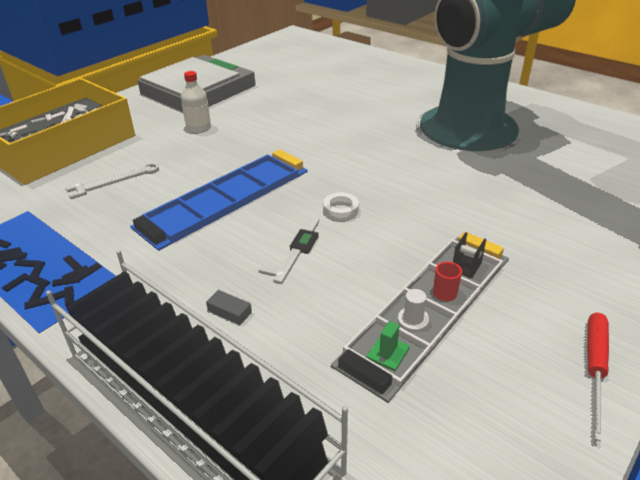

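The grey rack is on the left, with its yellow block at the near end (191,343). From yellow the order is channel (188,312), cup (185,267), bushing (193,222), lug (193,181). The blue rack is on the right, with its yellow block also near (458,345). Next I'll measure the racks precisely and move the wrist camera over the grey rack.

```bash
cat > m.py <<'E'
from h import *
p=env.camera("top"); im=p["image"]; hsv=cv2.cvtColor(im,cv2.COLOR_RGB2HSV)
def blob(lo,hi,box):
    m=cv2.inRange(hsv,lo,hi); k=np.zeros_like(m); x0,y0,x1,y1=box; k[y0:y1,x0:x1]=m[y0:y1,x0:x1]
    c=max(cv2.findContours(k,cv2.RETR_EXTERNAL,cv2.CHAIN_APPROX_NONE)[0],key=cv2.contourArea); return c
def rect(c,z):
    w=np.array([at(p,q,z)[:2] for q in c[:,0].astype(float)],np.float32)*1000
    return cv2.minAreaRect(w)
Y=((15,120,120),(35,255,255))
for n,b in (("gy",(150,320,240,360)),("by",(420,320,500,360))): print(n,rect(blob(*Y,b),.023))
for n,b in (("gk",(160,140,230,165)),("bk",(430,140,500,168))): print(n,rect(blob((0,0,0),(180,255,60),b),.023))
print("blue",rect(blob((100,120,60),(130,255,255),(415,140,510,365)),.016))
print("lug",rect(blob((45,80,30),(85,255,255),(160,160,230,205)),.011))
cv2.imwrite("pics/crop.png",cv2.resize(cv2.cvtColor(im[140:355,150:240],cv2.COLOR_RGB2BGR),None,fx=2.7,fy=2.7,interpolation=2))
E
python3 m.py
```

```text
gy ((381.7804260253906, 225.78111267089844), (20.71670150756836, 68.92149353027344), 0.293768972158432)
by ((374.64947509765625, -200.82131958007812), (68.25279235839844, 20.246076583862305), 84.90299987792969)
gk ((696.4458618164062, 228.9643096923828), (22.176387786865234, 72.7616958618164), 0.9452036023139954)
bk ((688.6148681640625, -227.56394958496094), (69.67478942871094, 23.290668487548828), 85.27863311767578)
blue ((531.1756591796875, -214.12026977539062), (91.1275634765625, 337.7210693359375), 84.9952163696289)
lug ((651.6342163085938, 233.401123046875), (49.69013214111328, 41.33208465576172), 8.585808753967285)
```

Emit:
{"api": "send_rows", "payload": {
  "moves": [
    [0.25,-0.4,0,0],
    [0.3,-0.4,0,0],
    [0.3,-0.4,0,0],
    [0.3,-0.4,0,0],
    [0.3,-0.4,0,0],
    [0.3,-0.4,0.1,0],
    [0.3,-0.4,0.1,0],
    [0.3,-0.4,0.1,0]
  ]
}}

```text
clock: 1.62
tcp_pos: [0.3339, 0.4148, 0.2541]
tcp_rot: [0.0, 0.117, 0.993, 0.0]
force: [-0.1, 0.0, 0.7]
width: 0.0855
gripper_force: 0.0
```

Emit:
{"api": "send_rows", "payload": {
  "moves": [
    [0.2,-0.4,0.1,0.15],
    [0.2,-0.4,0.1,0.15],
    [0.2,-0.4,0.1,0],
    [0.2,-0.4,0,0],
    [0.2,-0.4,0,0],
    [0.1,-0.4,0,0],
    [0,0,0,0]
  ]
}}

```text
clock: 2.2
tcp_pos: [0.417, 0.2321, 0.2766]
tcp_rot: [0.001, 0.002, 1.0, -0.001]
force: [-0.9, 0.4, -0.3]
width: 0.0854
gripper_force: 0.0
```

```bash
python3 - <<'E'
from h import *
p=env.camera("wrist"); save(p,"w1.png"); print(ray(p,(320,240)),p["k1"],p["K"][0]); print(env.read_state()["tcp_pos"])
for t,z in (("channel",.03),("bushing",.03),("lug",.03),("cup",.03),("grey_yellow_block",.023)):
    for d in env.recognise(p,t)[:2]: print(t,d["confidence"],np.round(d["point"]),np.round(at(p,d["point"],z),3))
E
```

```text
(array([0.33413081, 0.23273206, 0.41950567]), array([ 0.32506047, -0.00532401, -0.94568029])) -0.08087996609335747 [413.38116512   0.         320.7632758 ]
[0.41649004 0.23427753 0.27655528]
channel 0.77 [316. 200.] [0.427 0.227 0.03 ]
bushing 0.91 [316. 331.] [0.572 0.226 0.03 ]
lug 0.61 [321. 382.] [0.639 0.231 0.03 ]
cup 0.95 [320. 276.] [0.507 0.23  0.03 ]
grey_yellow_block 0.72 [314. 152.] [0.382 0.225 0.023]
```

View pics/w1.png

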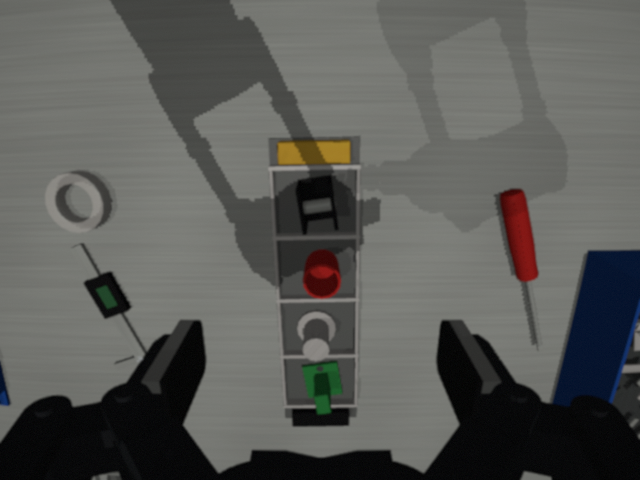

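The wrist view shows the yellow block at the top (315,152), then the channel (316,205), cup (322,273), bushing (316,332) and lug (321,385), all upright. I'll fit the silhouettes in this view and the top view.

```bash
cat > fit.py <<'E'
from h import *
from scipy.optimize import minimize
def box(a,b,z0,z1): return [np.array([(s*a/2,t*b/2,z) for s in(-1,1) for t in(-1,1) for z in(z0,z1)])]
def cone(r0,r1,z0,z1):
    t=np.linspace(0,2*np.pi,40); return [np.vstack([np.c_[r0*np.cos(t),r0*np.sin(t),0*t+z0],np.c_[r1*np.cos(t),r1*np.sin(t),0*t+z1]])]
M={"channel":box(44,34,0,48),"bushing":cone(22,22,0,6)+cone(14,14,0,48),"lug":box(46,42,0,6)+box(26,16,0,48),"cup":cone(18,19,0,46)}
def mask(p,name):
    h=cv2.cvtColor(cv2.GaussianBlur(p["image"],(3,3),0),cv2.COLOR_RGB2HSV)
    if name=="channel": return cv2.inRange(h,(0,0,0),(180,255,42))
    if name=="lug": return cv2.inRange(h,(45,90,20),(85,255,255))
    if name=="cup": return cv2.inRange(h,(0,110,30),(10,255,255))|cv2.inRange(h,(170,110,30),(180,255,255))
    return cv2.inRange(h,(0,0,130),(180,70,255))
S=6
def fit(p,name,x0,yaw0=0.,z0=.005):
    c=proj(p,[x0[0],x0[1],z0+.022])[0]; a,b=(c-45).astype(int)
    m=mask(p,name)[max(b,0):b+90,max(a,0):a+90]; a,b=max(a,0),max(b,0)
    # keep the component nearest the middle
    n,l,st,ce=cv2.connectedComponentsWithStats(m)
    k=[i for i in range(1,n) if st[i,4]>60]; k=min(k,key=lambda i:np.hypot(*(ce[i]-(c-[a,b]))))
    m=((l==k)*255).astype(np.uint8)
    if name!="lug" and name!="bushing":
        cs=cv2.findContours(m,0,2)[0]; cv2.fillConvexPoly(m,cv2.convexHull(np.vstack(cs)),255)
    big=cv2.resize(m,None,fx=S,fy=S,interpolation=cv2.INTER_LINEAR)>127
    def ren(v):
        im=np.zeros(big.shape,np.uint8); cs,sn=np.cos(v[2]),np.sin(v[2])
        for P in M[name]:
            Q=P/1000; W=np.c_[v[0]/1000+cs*Q[:,0]-sn*Q[:,1],v[1]/1000+sn*Q[:,0]+cs*Q[:,1],Q[:,2]+z0]
            u=(proj(p,W)-[a,b]+.5)*S-.5
            cv2.fillConvexPoly(im,cv2.convexHull(np.round(u).astype(np.int32)),1)
        return im>0
    f=lambda v:(ren([v[0],v[1],v[2]/30])^big).sum()
    best=None
    for dy in (-.25,0,.25) if name in("channel","lug") else (0,):
        s=np.array([x0[0]*1000,x0[1]*1000,(yaw0+dy)*30]); sx=np.vstack([s,s+[8,0,0],s+[0,8,0],s+[0,0,5]])
        r=minimize(f,s,method="Nelder-Mead",options=dict(initial_simplex=sx,xatol=.1,fatol=1))
        if best is None or r.fun<best.fun: best=r
    v=best.x; o=ren([v[0],v[1],v[2]/30])
    vis=cv2.resize(p["image"][b:b+m.shape[0],a:a+m.shape[1]],None,fx=S//2,fy=S//2)
    e=cv2.findContours(cv2.resize(o.astype(np.uint8),vis.shape[1::-1]),0,2)[0]; cv2.drawContours(vis,e,-1,(255,0,255),1)
    return v[:2],np.degrees(v[2]/30),best.fun/big.sum(),cv2.resize(vis,(200,200))
E
python3 - <<'E'
from fit import *
rows=[]
for cam in ("top","wrist"):
    p=env.camera(cam); r=[]
    for n,x in (("channel",(.43,.227)),("cup",(.505,.23)),("bushing",(.572,.226)),("lug",(.648,.232))):
        v,y,e,vis=fit(p,n,x); print(cam,n,np.round(v,1),round(y,1),round(e,3)); r.append(vis)
    rows.append(np.hstack(r))
cv2.imwrite("pics/fit1.png",cv2.cvtColor(np.vstack(rows),cv2.COLOR_RGB2BGR))
E
```

```text
top channel [429.3 229.3] 1.6 0.137
top cup [502.  233.6] 3.3 0.073
top bushing [579.1 227.8] -3.5 0.372
top lug [650.3 233.7] 5.7 0.489
wrist channel [429.9 229.7] 19.6 0.267
wrist cup [503.8 232. ] 3.5 0.027
wrist bushing [585.1 224.7] 3.2 9.057
wrist lug [653.7 232.4] 8.5 0.065
```

View pics/fit1.png

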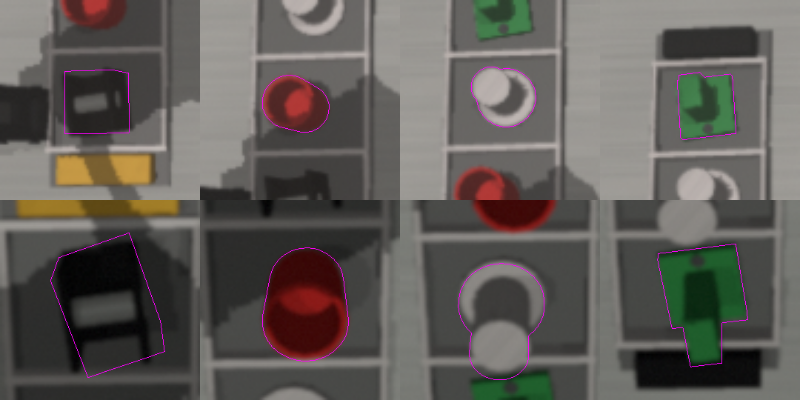

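The outlines fit the cup, bushing and lug. The channel is in the arm's shadow, so I'll refit it from the first, unshadowed top picture.

```bash
python3 - <<'E'
from fit import *
import fit as F
p=dict(env.camera("top")); w=env.camera("wrist")
p["image"]=cv2.cvtColor(cv2.imread("pics/top0.png"),cv2.COLOR_BGR2RGB)
r=[]
for n,x in (("channel",(.43,.227)),("cup",(.505,.23)),("bushing",(.572,.226)),("lug",(.648,.232))):
    v,y,e,vis=fit(p,n,x); print(n,np.round(v,1),round(y,1),round(e,3)); r.append(vis)
b=w["image"][165:245,265:365].astype(float); b=np.clip(b*3,0,255).astype(np.uint8)
g=p["image"][290:335,165:221]; g=np.clip(g*1.6,0,255).astype(np.uint8)
im=np.vstack([np.hstack(r),np.hstack([cv2.resize(b,(400,320),interpolation=2),cv2.resize(g,(400,320),interpolation=2)])])
cv2.imwrite("pics/fit2.png",cv2.cvtColor(im,cv2.COLOR_RGB2BGR))
E
```

```text
Traceback (most recent call last):
  File "fit.py", line 19, in fit
    k=[i for i in range(1,n) if st[i,4]>60]; k=min(k,key=lambda i:np.hypot(*(ce[i]-(c-[a,b]))))
                                               ~~~^^^^^^^^^^^^^^^^^^^^^^^^^^^^^^^^^^^^^^^^^^^^^
ValueError: min() iterable argument is empty
```

```bash
sed -i 's/(180,255,42)/(180,255,TH)/; s/^S=6/S=6; TH=42/' fit.py; python3 - <<'E'
import fit as F
from fit import *
p=dict(env.camera("top")); w=env.camera("wrist")
p["image"]=cv2.cvtColor(cv2.imread("pics/top0.png"),cv2.COLOR_BGR2RGB)
r=[]
for F.TH in (55,65):
    v,y,e,vis=fit(p,"channel",(.43,.227)); print(np.round(v,1),round(y,1),round(e,3)); r.append(vis)
for F.TH in (22,30):
    v,y,e,vis=fit(w,"channel",(.43,.227)); print(np.round(v,1),round(y,1),round(e,3)); r.append(vis)
for n,x in (("cup",(.505,.23)),("bushing",(.572,.226)),("lug",(.648,.232))):
    v,y,e,vis=fit(p,n,x); print(n,np.round(v,1),round(y,1),round(e,3))
b=np.clip(w["image"][165:245,265:365].astype(float)*3,0,255).astype(np.uint8)
g=np.clip(p["image"][290:335,165:221]*1.6,0,255).astype(np.uint8)
im=np.vstack([np.hstack(r),np.hstack([cv2.resize(b,(400,320),interpolation=2),cv2.resize(g,(400,320),interpolation=2)])])
cv2.imwrite("pics/fit2.png",cv2.cvtColor(im,cv2.COLOR_RGB2BGR))
E
```

```text
[428.3 228.2] 6.0 0.1
[429.1 228.3] 6.8 0.053
[430.4 228.1] 7.0 0.047
[430.3 228.2] 8.7 0.051
cup [502.2 233.9] 5.3 0.1
bushing [578.7 227.3] -3.2 0.442
lug [650.5 234.1] 6.6 0.474
```

View pics/fit2.png

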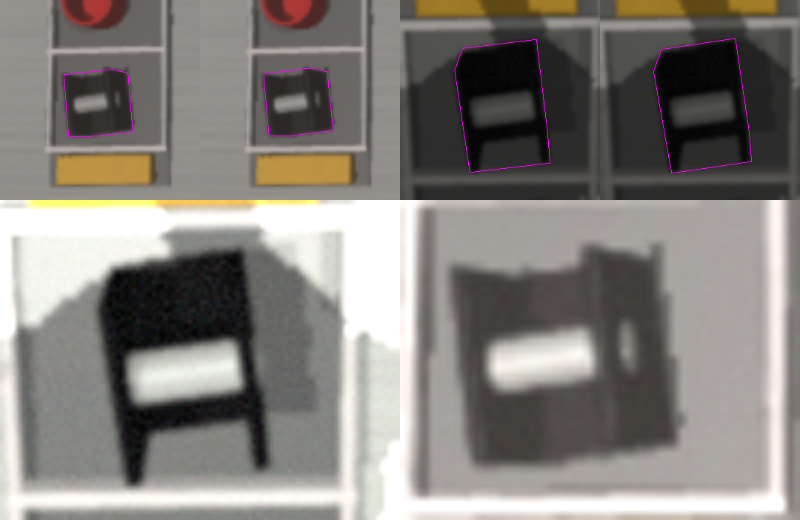

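The channel is at (430,228) mm with about 7° yaw: the lit and shadowed fits agree. I'll descend on it.

Emit:
{"api": "send_rows", "payload": {
  "moves": [
    [0.09,-0.04,-0.4,0.085],
    [0.09,-0.04,-0.45,0.08],
    [0,0,-0.45,0],
    [0,0,-0.45,0],
    [0,0,-0.45,0],
    [0,0,-0.45,0],
    [0,0,-0.4,0],
    [0,0,0,0]
  ]
}}

```text
clock: 3.47
tcp_pos: [0.4239, 0.2281, 0.0414]
tcp_rot: [-0.006, -0.065, 0.998, -0.002]
force: [-1.3, -0.4, -1.0]
width: 0.0853
gripper_force: 0.0
```

Emit:
{"api": "send_rows", "payload": {
  "moves": [
    [0.05,0,-0.15,0],
    [0.03,0,-0.12,0],
    [0,0,0,0],
    [0,0,0,0]
  ]
}}

```text
clock: 3.8
tcp_pos: [0.4365, 0.231, 0.0284]
tcp_rot: [0.001, -0.065, 0.998, 0.0]
force: [0.2, -0.7, 0.8]
width: 0.0855
gripper_force: 0.0
```

Emit:
{"api": "send_rows", "payload": {
  "moves": [
    [-0.08,-0.04,-0.09,0],
    [0,0,0,0],
    [0,0,0,0]
  ]
}}

```text
clock: 4.05
tcp_pos: [0.4287, 0.2272, 0.0207]
tcp_rot: [-0.0, -0.065, 0.998, -0.0]
force: [0.7, -0.5, -0.3]
width: 0.0854
gripper_force: 0.0
```

```bash
python3 - <<'E'
from h import *
s=env.read_state(); print(s["tcp_pos"],s["joint_vel"].round(3))
E
```

```text
[0.42873778 0.2272402  0.02071092] [-0.     0.003 -0.01   0.001 -0.004 -0.001]
```

Emit:
{"api": "send_rows", "payload": {
  "moves": [
    [0,0,0,0],
    [0,0,0,0],
    [0,0,0,0],
    [0,0,0,0],
    [0,0,0,0],
    [0,0,0,0],
    [0,0,0,0],
    [0,0,0,0]
  ],
  "jaw": 1,
  "newtons": 50
}}

```text
clock: 4.72
tcp_pos: [0.4298, 0.2277, 0.0209]
tcp_rot: [0.0, -0.065, 0.998, 0.0]
force: [-0.4, 0.8, 2.9]
width: 0.0333
gripper_force: 50.3
```

The jaw stopped at 33.3 mm, so the channel is held. Now I'll lift and carry it to the farthest blue pocket, at about (639,-223) mm.

Emit:
{"api": "send_rows", "payload": {
  "moves": [
    [0,0,0.3,0],
    [0,0,0.5,0],
    [0,0,0.5,0],
    [0.2,-0.43,0,0],
    [0.2,-0.43,0,-0.09],
    [0.2,-0.43,0,-0.09],
    [0.2,-0.43,0,-0.09],
    [0.2,-0.43,0,0]
  ]
}}

```text
clock: 5.38
tcp_pos: [0.5039, 0.0647, 0.1175]
tcp_rot: [-0.001, 0.042, 0.999, -0.0]
force: [1.7, -0.4, -1.0]
width: 0.0335
gripper_force: 50.1
```

Emit:
{"api": "send_rows", "payload": {
  "moves": [
    [0.2,-0.43,0,0],
    [0.2,-0.43,0,0],
    [0.2,-0.43,0,0],
    [0.2,-0.43,0,0],
    [0.2,-0.43,0,0],
    [0.2,-0.43,0,0],
    [0.2,-0.43,0,0],
    [0.2,-0.43,0,0]
  ]
}}

```text
clock: 6.05
tcp_pos: [0.6238, -0.1933, 0.1167]
tcp_rot: [-0.001, 0.041, 0.999, 0.0]
force: [0.1, -0.1, -1.2]
width: 0.0335
gripper_force: 50.1
```

Emit:
{"api": "send_rows", "payload": {
  "moves": [
    [0.2,-0.43,0,0],
    [0,0,0,0],
    [0,0,0,0],
    [0,0,0,0]
  ]
}}

```text
clock: 6.38
tcp_pos: [0.6382, -0.2237, 0.1166]
tcp_rot: [-0.001, 0.041, 0.999, 0.001]
force: [-0.5, -0.4, -1.0]
width: 0.0336
gripper_force: 50.3
```

Emit:
{"api": "send_rows", "payload": {
  "moves": [
    [0,0,-0.4,0],
    [0,0,-0.4,0],
    [0,0,-0.3,0],
    [0,0,-0.1,0],
    [0,0,-0.05,0],
    [0,0,0,0],
    [0,0,0,0]
  ]
}}

```text
clock: 6.97
tcp_pos: [0.6403, -0.2238, 0.0258]
tcp_rot: [0.001, 0.04, 0.999, -0.0]
force: [0.5, -0.6, -0.6]
width: 0.0335
gripper_force: 50.3
```

Emit:
{"api": "send_rows", "payload": {
  "moves": [
    [0,0,-0.04,0],
    [0,0,0,0],
    [0,0,0,0]
  ]
}}

```text
clock: 7.22
tcp_pos: [0.64, -0.2243, 0.0225]
tcp_rot: [0.001, 0.041, 0.999, -0.0]
force: [0.7, -0.0, -0.3]
width: 0.0333
gripper_force: 50.3
```

Emit:
{"api": "send_rows", "payload": {
  "moves": [
    [0,0,-0.02,0],
    [0,0,0,0],
    [0,0,0,0]
  ]
}}

```text
clock: 7.47
tcp_pos: [0.6403, -0.2244, 0.021]
tcp_rot: [0.001, 0.041, 0.999, -0.0]
force: [0.5, 0.3, 3.3]
width: 0.0336
gripper_force: 50.6
```

Emit:
{"api": "send_rows", "payload": {
  "moves": [
    [0,0,0,0],
    [0,0,0,0],
    [0,0,0,0],
    [0,0,0,0],
    [0,0,0,0],
    [0,0,0.3,0],
    [0,0,0.5,0],
    [0,0,0.5,0]
  ],
  "jaw": 0
}}

```text
clock: 8.13
tcp_pos: [0.6373, -0.2233, 0.1157]
tcp_rot: [-0.003, 0.041, 0.999, 0.001]
force: [0.5, -0.9, 1.1]
width: 0.0849
gripper_force: 0.0
```

Emit:
{"api": "send_rows", "payload": {
  "moves": [
    [-0.13,0.435,0.1,0],
    [-0.13,0.435,0.1,0],
    [-0.13,0.435,0,0],
    [-0.13,0.435,0,0],
    [-0.13,0.435,0,0],
    [-0.13,0.435,0,0],
    [-0.13,0.435,0,0],
    [-0.13,0.435,0,0]
  ]
}}

```text
clock: 8.8
tcp_pos: [0.5605, 0.0384, 0.1323]
tcp_rot: [0.0, 0.041, 0.999, 0.0]
force: [0.2, -0.1, 0.2]
width: 0.0854
gripper_force: 0.0
```

Emit:
{"api": "send_rows", "payload": {
  "moves": [
    [-0.13,0.435,0,0],
    [-0.13,0.435,0,0],
    [-0.13,0.435,0,0],
    [-0.13,0.435,0,0],
    [-0.13,0.435,0,0],
    [-0.13,0.435,0,0],
    [0,0,0,0],
    [0,0,0,0]
  ]
}}

```text
clock: 9.47
tcp_pos: [0.5021, 0.2342, 0.1323]
tcp_rot: [0.0, 0.039, 0.999, -0.0]
force: [1.4, 0.0, 0.5]
width: 0.0856
gripper_force: 0.0
```

```bash
python3 - <<'E'
from fit import *
import fit as F
F.TH=60
print(env.read_state()["tcp_pos"])
p=env.camera("top"); save(p,"t2.png")
w=env.camera("wrist")
print(fit(p,"channel",(.639,-.223),-.085)[:3])
for n,x in (("cup",(.503,.233)),("bushing",(.577,.227)),("lug",(.652,.233))):
    for c in (p,w):
        try: print(n,fit(c,n,x)[:3])
        except Exception as e: print(n,e)
E
```

```text
[0.50209508 0.23422808 0.13225324]
(array([ 640.81783595, -222.39073988]), np.float64(-9.431168903035923), np.float64(0.15327648114901257))
cup (array([493.34242617, 232.4715131 ]), np.float64(9.891222415844487), np.float64(1.120051464766429))
cup (array([503.58171546, 231.99236921]), np.float64(10.61752979178852), np.float64(0.018339220167601634))
bushing (array([580.91371996, 228.98447333]), np.float64(13.191261222317038), np.float64(1.6672714078374455))
bushing (array([676.11111111, 228.33333333]), np.float64(-63.13146075978515), np.float64(1.0))
lug (array([650.34366637, 233.63397924]), np.float64(6.280242122668199), np.float64(0.45678587803759746))
lug (array([652.61075718, 232.20168527]), np.float64(8.015394032666004), np.float64(0.1238991370297521))
```

View pics/t2.png

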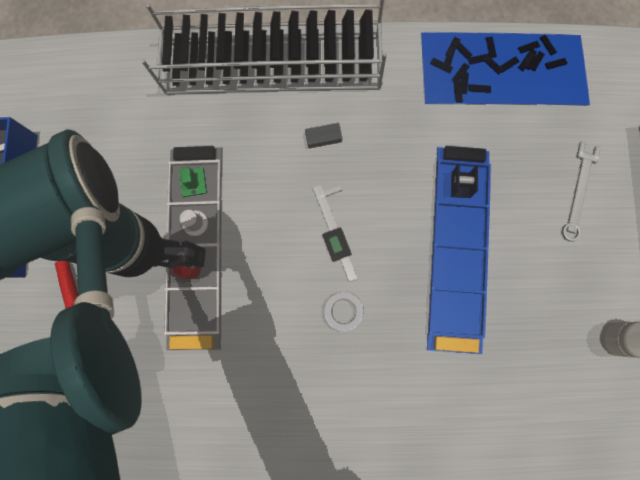

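The channel stands upright in the far blue pocket (464,181), and the gripper is above the cup. Wrist fit for the cup is (503.6,232.0) mm.

Emit:
{"api": "send_rows", "payload": {
  "moves": [
    [0.02,-0.03,-0.4,0],
    [0,0,-0.4,0],
    [0,0,-0.35,0],
    [0,0,-0.2,0],
    [0,0,-0.08,0],
    [0,0,-0.05,0],
    [0,0,0,0],
    [0,0,0,0]
  ]
}}

```text
clock: 10.23
tcp_pos: [0.5055, 0.2303, 0.0224]
tcp_rot: [0.001, 0.041, 0.999, 0.0]
force: [0.7, 0.2, 0.2]
width: 0.0852
gripper_force: 0.0
```

Emit:
{"api": "send_rows", "payload": {
  "moves": [
    [-0.02,0.02,-0.02,0],
    [0,0,0,0],
    [0,0,0,0],
    [0,0,0,0],
    [0,0,0,0],
    [0,0,0,0],
    [0,0,0,0],
    [0,0,0,0]
  ],
  "jaw": 1,
  "newtons": 40
}}

```text
clock: 10.9
tcp_pos: [0.5032, 0.2322, 0.0206]
tcp_rot: [0.0, 0.041, 0.999, 0.0]
force: [-1.9, -1.1, 5.3]
width: 0.0358
gripper_force: 40.1
```

Emit:
{"api": "send_rows", "payload": {
  "moves": [
    [0,0,0.3,0],
    [0,0,0.5,0],
    [0,0,0.5,0],
    [0.06,-0.43,0,0],
    [0.06,-0.43,0,0],
    [0.06,-0.43,0,0],
    [0.06,-0.43,0,0],
    [0.06,-0.43,0,0]
  ]
}}

```text
clock: 11.57
tcp_pos: [0.5249, 0.0695, 0.1171]
tcp_rot: [-0.0, 0.04, 0.999, 0.0]
force: [0.0, 0.7, -0.5]
width: 0.0355
gripper_force: 40.4
```

Emit:
{"api": "send_rows", "payload": {
  "moves": [
    [0.06,-0.43,0,0],
    [0.06,-0.43,0,0],
    [0.06,-0.43,0,0],
    [0.06,-0.43,0,0],
    [0.06,-0.43,0,0],
    [0.06,-0.43,0,0],
    [0.06,-0.43,0,0],
    [0.06,-0.43,0,0]
  ]
}}

```text
clock: 12.23
tcp_pos: [0.561, -0.1887, 0.1167]
tcp_rot: [-0.0, 0.041, 0.999, 0.0]
force: [0.3, 0.0, -1.3]
width: 0.0355
gripper_force: 40.4
```

Emit:
{"api": "send_rows", "payload": {
  "moves": [
    [0.07,-0.4,0,0],
    [0,0,0,0],
    [0,0,-0.4,0],
    [0,0,-0.4,0],
    [0,0,-0.3,0],
    [0,0,-0.15,0],
    [0,0,0,0],
    [0,0,0,0]
  ]
}}

```text
clock: 12.9
tcp_pos: [0.5664, -0.2168, 0.0231]
tcp_rot: [-0.0, 0.041, 0.999, 0.0]
force: [0.6, -0.9, -1.6]
width: 0.0356
gripper_force: 40.2
```

Emit:
{"api": "send_rows", "payload": {
  "moves": [
    [0,0,-0.03,0],
    [0,0,0,0],
    [0,0,0,0]
  ]
}}

```text
clock: 13.15
tcp_pos: [0.5669, -0.2172, 0.0218]
tcp_rot: [0.0, 0.041, 0.999, -0.0]
force: [-0.6, -0.1, 0.0]
width: 0.0357
gripper_force: 40.2
```

Emit:
{"api": "send_rows", "payload": {
  "moves": [
    [0,0,-0.02,0],
    [0,0,0,0],
    [0,0,0,0]
  ]
}}

```text
clock: 13.4
tcp_pos: [0.5665, -0.2173, 0.0199]
tcp_rot: [0.0, 0.041, 0.999, -0.0]
force: [-0.5, 0.3, -1.2]
width: 0.0355
gripper_force: 40.2
```

Emit:
{"api": "send_rows", "payload": {
  "moves": [
    [0,0,-0.012,0],
    [0,0,0,0],
    [0,0,0,0]
  ]
}}

```text
clock: 13.65
tcp_pos: [0.5668, -0.2174, 0.0197]
tcp_rot: [0.0, 0.041, 0.999, -0.0]
force: [-2.3, 0.9, 5.1]
width: 0.0355
gripper_force: 40.8
```

Emit:
{"api": "send_rows", "payload": {
  "moves": [
    [0,0,0,0],
    [0,0,0,0],
    [0,0,0,0],
    [0,0,0,0],
    [0,0,0,0],
    [0,0,0.3,0],
    [0,0,0.5,0],
    [0,0,0.6,0]
  ],
  "jaw": 0
}}

```text
clock: 14.32
tcp_pos: [0.5641, -0.2163, 0.1186]
tcp_rot: [-0.003, 0.041, 0.999, 0.001]
force: [1.3, -0.6, 0.3]
width: 0.0856
gripper_force: 0.0
```

Emit:
{"api": "send_rows", "payload": {
  "moves": [
    [0,0.42,0.1,0],
    [0,0.42,0,0],
    [0,0.42,0,0],
    [0,0.42,0,0],
    [0,0.42,0,0],
    [0,0.42,0,0],
    [0,0.42,0,0],
    [0,0.42,0,0]
  ]
}}

```text
clock: 14.98
tcp_pos: [0.5663, 0.0362, 0.1281]
tcp_rot: [0.0, 0.041, 0.999, -0.0]
force: [0.6, 0.6, -0.2]
width: 0.0855
gripper_force: 0.0
```

Emit:
{"api": "send_rows", "payload": {
  "moves": [
    [0,0.42,0,0],
    [0,0.42,0,0],
    [0,0.42,0,0],
    [0,0.42,0,0],
    [0,0.42,0,0],
    [0,0.42,0,0],
    [0,0,0,0],
    [0,0,0,0]
  ]
}}

```text
clock: 15.65
tcp_pos: [0.5662, 0.2253, 0.1278]
tcp_rot: [-0.0, 0.039, 0.999, -0.0]
force: [0.4, -1.2, 0.5]
width: 0.0853
gripper_force: 0.0
```

```bash
python3 - <<'E'
from fit import *
print(env.read_state()["tcp_pos"])
w=env.camera("wrist"); p=env.camera("top")
for d in env.recognise(w,"bushing")[:2]: print(d["point"],d["confidence"],at(w,d["point"],.03))
print("cup",fit(p,"cup",(.567,-.217))[:3])
W=w["image"].copy()
for x,y in ((.579,.2275),(.585,.225)):
    for r,z in ((.022,.005),(.014,.053)):
        t=np.linspace(0,6.28,90); c=proj(w,np.c_[x+r*np.cos(t),y+r*np.sin(t),0*t+z])
        cv2.polylines(W,[c.round().astype(np.int32)],True,(255,0,0) if x<.58 else (0,255,0))
im=np.hstack([cv2.resize(W,(400,300)),cv2.resize(W[150:450,180:480],(300,300))])
cv2.imwrite("pics/w3.png",cv2.cvtColor(im,cv2.COLOR_RGB2BGR)); print(fit(w,"bushing",(.58,.227))[:3])
E
```

```text
[0.56623248 0.22528136 0.12782685]
[323.5, 255.9] 0.78 [0.57654671 0.22616888 0.03      ]
cup (array([ 565.81217394, -216.24148111]), np.float64(2.0846177589425268), np.float64(0.16490881125027468))Traceback (most recent call last):
  File "<stdin>", line 12, in <module>
  File "fit.py", line 19, in fit
    k=[i for i in range(1,n) if st[i,4]>60]; k=min(k,key=lambda i:np.hypot(*(ce[i]-(c-[a,b]))))
                                               ~~~^^^^^^^^^^^^^^^^^^^^^^^^^^^^^^^^^^^^^^^^^^^^^
ValueError: min() iterable argument is empty
```

View pics/w3.png

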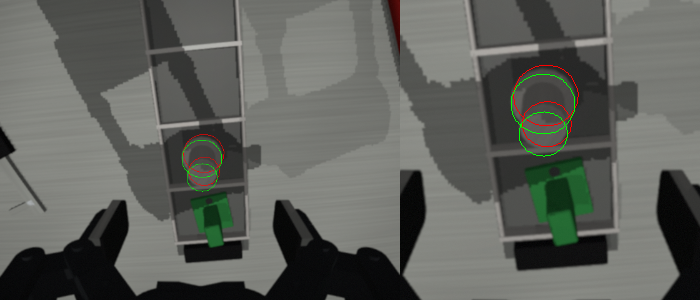

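The bushing is in shadow here, with low contrast. I'll enhance that crop.

```bash
python3 - <<'E'
from h import *
w=env.camera("wrist")
c=proj(w,[.582,.226,.03])[0].astype(int); a,b=c-40
g=cv2.cvtColor(w["image"],cv2.COLOR_RGB2BGR)[b:b+80,a:a+80].astype(float)
g=np.clip((g-20)*2.6,0,255).astype(np.uint8); g=cv2.resize(g,(400,400),interpolation=2); h=g.copy()
for x,y,col in ((.579,.2275,(0,0,255)),(.5835,.2255,(0,255,0))):
    for r,z in ((.022,.011),(.014,.053)):
        t=np.linspace(0,6.28,90); q=((proj(w,np.c_[x+r*np.cos(t),y+r*np.sin(t),0*t+z])-[a,b]+.5)*5-.5)
        cv2.polylines(h,[q.round().astype(np.int32)],True,col)
cv2.imwrite("pics/w4.png",np.hstack([g,h]))
E
```

```text
(no output)
```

View pics/w4.png

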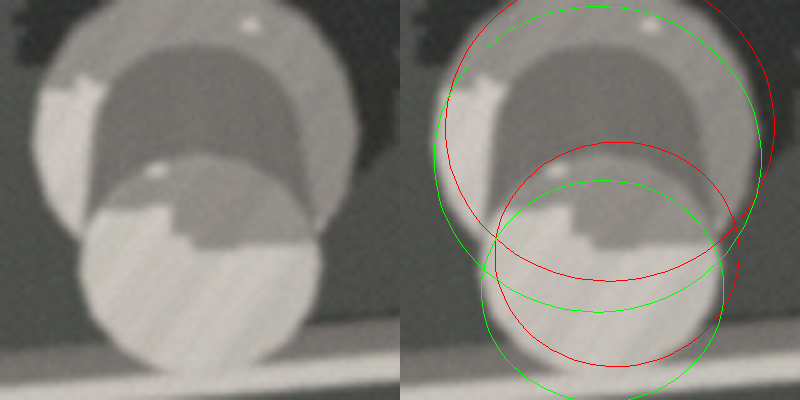

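The enhanced crop clearly shows the bushing's shank top at (200,265) in the crop. That lies between the two drawn guesses and gives about (580.4,225.3) mm.

Emit:
{"api": "send_rows", "payload": {
  "moves": [
    [0.1,0,-0.4,0],
    [0.09,0,-0.4,0],
    [0,0,-0.35,0],
    [0,0,-0.15,0],
    [0,0,-0.1,0],
    [0,0,-0.02,0],
    [0,0,0,0],
    [0,0,0,0]
  ]
}}

```text
clock: 16.52
tcp_pos: [0.5821, 0.224, 0.0232]
tcp_rot: [0.001, 0.041, 0.999, 0.0]
force: [-0.6, -0.1, -0.7]
width: 0.0856
gripper_force: 0.0
```

Emit:
{"api": "send_rows", "payload": {
  "moves": [
    [-0.01,0.01,-0.02,0],
    [0,0,0,0],
    [0,0,0,0],
    [0,0,0,0],
    [0,0,0,0],
    [0,0,0,0],
    [0,0,0,0],
    [0,0,0,0]
  ],
  "jaw": 1,
  "newtons": 60
}}

```text
clock: 17.18
tcp_pos: [0.5806, 0.2247, 0.0207]
tcp_rot: [0.001, 0.041, 0.999, 0.0]
force: [-0.9, -0.3, 3.5]
width: 0.0261
gripper_force: 59.0
```

Emit:
{"api": "send_rows", "payload": {
  "moves": [
    [0,0,0.3,0],
    [0,0,0.5,0],
    [0,0,0.5,0],
    [-0.08,-0.415,0,0],
    [-0.08,-0.415,0,0],
    [-0.08,-0.415,0,0],
    [-0.08,-0.415,0,0],
    [-0.08,-0.415,0,0]
  ]
}}

```text
clock: 17.85
tcp_pos: [0.5488, 0.0676, 0.1168]
tcp_rot: [-0.001, 0.041, 0.999, -0.0]
force: [0.4, -1.1, -1.0]
width: 0.0258
gripper_force: 59.2
```

Emit:
{"api": "send_rows", "payload": {
  "moves": [
    [-0.08,-0.415,0,0],
    [-0.08,-0.415,0,0],
    [-0.08,-0.415,0,0],
    [-0.08,-0.415,0,0],
    [-0.08,-0.415,0,0],
    [-0.08,-0.415,0,0],
    [-0.08,-0.415,0,0],
    [-0.08,-0.415,0,0]
  ]
}}

```text
clock: 18.52
tcp_pos: [0.5008, -0.1814, 0.1168]
tcp_rot: [-0.001, 0.041, 0.999, 0.0]
force: [0.6, 1.1, -1.1]
width: 0.0257
gripper_force: 59.2
```

Emit:
{"api": "send_rows", "payload": {
  "moves": [
    [-0.09,-0.415,0,0],
    [0,0,0,0],
    [0,0,0,0]
  ]
}}

```text
clock: 18.77
tcp_pos: [0.4943, -0.2125, 0.1168]
tcp_rot: [-0.001, 0.043, 0.999, 0.0]
force: [-1.2, 1.4, -2.1]
width: 0.0261
gripper_force: 59.5
```

```bash
python3 - <<'E'
from h import *
p=env.camera("scene"); save(p,"s5.png")
E
```

```text
(no output)
```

View pics/s5.png

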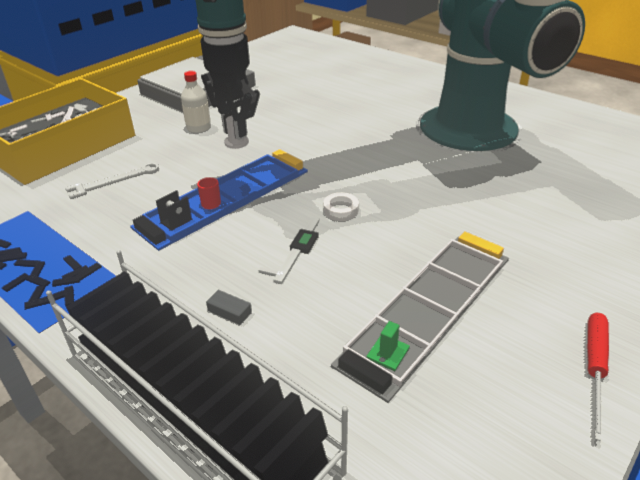

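The bushing hangs upright in the gripper (236,135). The channel and cup stand in their pockets, and only the lug (390,345) is left in the grey rack. Lowering the bushing.

Emit:
{"api": "send_rows", "payload": {
  "moves": [
    [0.01,0.01,-0.4,0],
    [0,0,-0.4,0],
    [0,0,-0.3,0],
    [0,0,-0.12,0],
    [0,0,-0.02,0],
    [0,0,0,0],
    [0,0,0,0]
  ]
}}

```text
clock: 19.4
tcp_pos: [0.4974, -0.2105, 0.0259]
tcp_rot: [0.001, 0.04, 0.999, -0.0]
force: [1.1, -0.6, -1.0]
width: 0.0258
gripper_force: 59.4
```

Emit:
{"api": "send_rows", "payload": {
  "moves": [
    [0,0,-0.02,0],
    [0,0,0,0],
    [0,0,0,0]
  ]
}}

```text
clock: 19.65
tcp_pos: [0.4969, -0.2109, 0.0242]
tcp_rot: [0.001, 0.041, 0.999, -0.0]
force: [0.3, 0.6, -1.9]
width: 0.026
gripper_force: 59.4
```

Emit:
{"api": "send_rows", "payload": {
  "moves": [
    [0,0,-0.035,0],
    [0,0,0,0],
    [0,0,0,0]
  ]
}}

```text
clock: 19.9
tcp_pos: [0.4964, -0.2108, 0.0207]
tcp_rot: [0.0, 0.041, 0.999, -0.0]
force: [0.6, 0.1, 0.6]
width: 0.0257
gripper_force: 59.6
```

Emit:
{"api": "send_rows", "payload": {
  "moves": [
    [0,0,-0.012,0],
    [0,0,0,0],
    [0,0,0,0]
  ]
}}

```text
clock: 20.15
tcp_pos: [0.4964, -0.2108, 0.0207]
tcp_rot: [0.0, 0.041, 0.999, -0.0]
force: [-2.0, 1.3, 5.9]
width: 0.0261
gripper_force: 60.3
```

Emit:
{"api": "send_rows", "payload": {
  "moves": [
    [0,0,0,0],
    [0,0,0,0],
    [0,0,0,0],
    [0,0,0,0],
    [0,0,0,0],
    [0,0,0.3,0],
    [0,0,0.5,0],
    [0,0,0.6,0]
  ],
  "jaw": 0
}}

```text
clock: 20.82
tcp_pos: [0.4936, -0.2093, 0.1195]
tcp_rot: [-0.003, 0.041, 0.999, 0.001]
force: [1.3, -1.0, -0.2]
width: 0.0855
gripper_force: 0.0
```

Emit:
{"api": "send_rows", "payload": {
  "moves": [
    [0.1,0.42,0.1,0],
    [0.1,0.42,0,0],
    [0.1,0.42,0,0],
    [0.1,0.42,0,0],
    [0.1,0.42,0,0],
    [0.1,0.42,0,0],
    [0.1,0.42,0,0],
    [0.1,0.42,0,0]
  ]
}}

```text
clock: 21.48
tcp_pos: [0.556, 0.0431, 0.1286]
tcp_rot: [-0.0, 0.041, 0.999, -0.0]
force: [1.0, 0.2, -0.6]
width: 0.0858
gripper_force: 0.0
```

Emit:
{"api": "send_rows", "payload": {
  "moves": [
    [0.1,0.42,0,0.14],
    [0.1,0.42,0,0.14],
    [0.1,0.42,0,0],
    [0.1,0.42,0,0],
    [0.1,0.42,0,0],
    [0.1,0.42,0,0],
    [0,0,0,0],
    [0,0,0,0]
  ]
}}

```text
clock: 22.15
tcp_pos: [0.601, 0.2321, 0.1283]
tcp_rot: [-0.0, -0.071, 0.998, -0.0]
force: [0.4, -0.7, -0.4]
width: 0.0856
gripper_force: 0.0
```

```bash
python3 - <<'E'
from fit import *
s=env.read_state(); print(s["tcp_pos"],s["tcp_rot"])
w=env.camera("wrist"); v=fit(w,"lug",(.652,.2325),.14); print(v[:3])
p=env.camera("top")
g=cv2.resize(p["image"][140:360,400:520],(327,600)); 
im=np.zeros((600,760,3),np.uint8); im[:,:327]=g; im[:400,350:750]=cv2.resize(v[3],(400,400))
cv2.imwrite("pics/l6.png",cv2.cvtColor(im,cv2.COLOR_RGB2BGR))
E
```

```text
[0.60095371 0.23207409 0.12825523] [-2.07986722e-04 -7.05356162e-02  9.97509230e-01 -1.40167967e-04]
(array([652.26533574, 232.20614423]), np.float64(8.413627182420836), np.float64(0.06451347797501644))
```

View pics/l6.png

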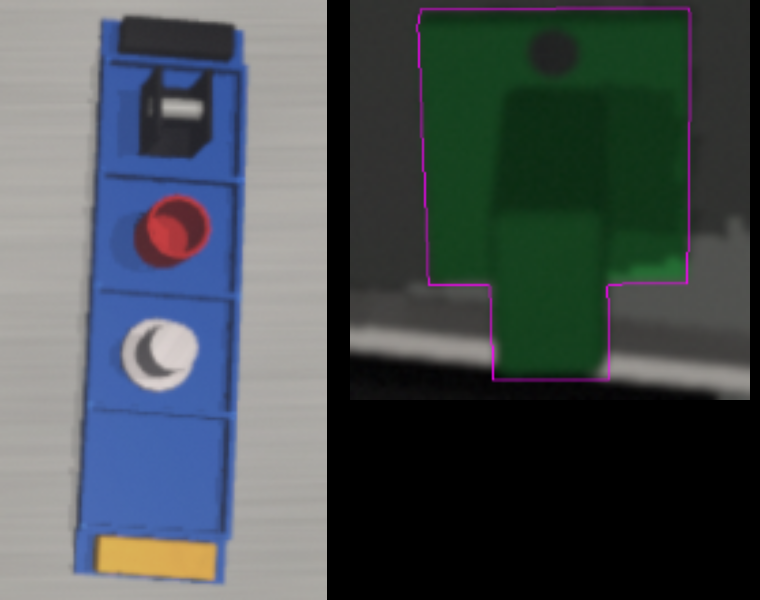

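Channel, cup and bushing stand in the right blue pockets. The lug fit matches its outline at (652.3,232.2) mm, yaw 8.4°.

Emit:
{"api": "send_rows", "payload": {
  "moves": [
    [0.34,0,-0.1,0],
    [0.34,0,-0.1,0],
    [0,0,-0.4,0],
    [0,0,-0.4,0],
    [0,0,-0.3,0],
    [0,0,-0.1,0],
    [0,0,0,0],
    [0,0,0,0]
  ]
}}

```text
clock: 22.92
tcp_pos: [0.6521, 0.2295, 0.024]
tcp_rot: [-0.0, -0.069, 0.998, -0.0]
force: [0.4, -0.2, 0.0]
width: 0.0856
gripper_force: 0.0
```

Emit:
{"api": "send_rows", "payload": {
  "moves": [
    [0,0.03,-0.035,0],
    [0,0,0,0],
    [0,0,0,0],
    [0,0,0,0],
    [0,0,0,0],
    [0,0,0,0],
    [0,0,0,0],
    [0,0,0,0]
  ],
  "jaw": 1,
  "newtons": 60
}}

```text
clock: 23.58
tcp_pos: [0.6526, 0.233, 0.0219]
tcp_rot: [0.001, -0.069, 0.998, 0.0]
force: [0.9, 0.0, 3.5]
width: 0.0151
gripper_force: 59.1
```

Emit:
{"api": "send_rows", "payload": {
  "moves": [
    [0,0,0.3,0],
    [0,0,0.5,0],
    [0,0,0.5,0],
    [-0.22,-0.42,0,0],
    [-0.22,-0.42,0,-0.1],
    [-0.22,-0.42,0,-0.1],
    [-0.22,-0.42,0,-0.1],
    [-0.22,-0.42,0,0]
  ]
}}

```text
clock: 24.25
tcp_pos: [0.5679, 0.074, 0.1179]
tcp_rot: [-0.001, 0.05, 0.999, -0.0]
force: [1.1, -0.6, -0.5]
width: 0.0154
gripper_force: 58.7
```

Emit:
{"api": "send_rows", "payload": {
  "moves": [
    [-0.22,-0.42,0,0],
    [-0.22,-0.42,0,0],
    [-0.22,-0.42,0,0],
    [-0.22,-0.42,0,0],
    [-0.22,-0.42,0,0],
    [-0.22,-0.42,0,0],
    [-0.22,-0.42,0,0],
    [-0.22,-0.42,0,0]
  ]
}}

```text
clock: 24.92
tcp_pos: [0.4359, -0.1778, 0.1181]
tcp_rot: [-0.0, 0.049, 0.999, 0.0]
force: [1.3, -0.3, -1.4]
width: 0.0153
gripper_force: 58.7
```

Emit:
{"api": "send_rows", "payload": {
  "moves": [
    [-0.19,-0.38,0,0],
    [0,0,0,0],
    [0,0,0,0]
  ]
}}

```text
clock: 25.17
tcp_pos: [0.4221, -0.2063, 0.1181]
tcp_rot: [-0.0, 0.051, 0.999, 0.0]
force: [0.1, 0.4, -1.3]
width: 0.0149
gripper_force: 58.9
```

Emit:
{"api": "send_rows", "payload": {
  "moves": [
    [0.01,0.01,-0.4,0],
    [0,0,-0.4,0],
    [0,0,-0.3,0],
    [0,0,-0.12,0],
    [0,0,-0.03,0],
    [0,0,0,0],
    [0,0,0,0]
  ]
}}

```text
clock: 25.75
tcp_pos: [0.4254, -0.2046, 0.0259]
tcp_rot: [0.001, 0.048, 0.999, -0.0]
force: [-0.2, 0.2, -1.0]
width: 0.0155
gripper_force: 58.9
```

Emit:
{"api": "send_rows", "payload": {
  "moves": [
    [0,0,-0.01,0],
    [0,0,0,0],
    [0,0,0,0]
  ]
}}

```text
clock: 26.0
tcp_pos: [0.425, -0.205, 0.0252]
tcp_rot: [0.001, 0.049, 0.999, -0.0]
force: [-0.3, 0.2, -0.5]
width: 0.0147
gripper_force: 58.9
```

Emit:
{"api": "send_rows", "payload": {
  "moves": [
    [0,0,-0.035,0],
    [0,0,0,0],
    [0,0,0,0]
  ]
}}

```text
clock: 26.25
tcp_pos: [0.4245, -0.2049, 0.0218]
tcp_rot: [0.001, 0.049, 0.999, -0.0]
force: [0.5, -0.6, -0.4]
width: 0.015
gripper_force: 59.1
```

Emit:
{"api": "send_rows", "payload": {
  "moves": [
    [0,0,-0.01,0],
    [0,0,0,0],
    [0,0,0,0]
  ]
}}

```text
clock: 26.5
tcp_pos: [0.4246, -0.2049, 0.0218]
tcp_rot: [0.0, 0.049, 0.999, -0.0]
force: [-1.8, 0.1, 7.0]
width: 0.0154
gripper_force: 60.3
```

Contact with the floor. I'll release, lift clear and check.

Emit:
{"api": "send_rows", "payload": {
  "moves": [
    [0,0,0,0],
    [0,0,0,0],
    [0,0,0,0],
    [0,0,0,0],
    [0,0,0,0],
    [0,0,0.3,0],
    [0,0,0.5,0],
    [0,0,0.5,0]
  ],
  "jaw": 0
}}

```text
clock: 27.17
tcp_pos: [0.4222, -0.2035, 0.1175]
tcp_rot: [-0.002, 0.049, 0.999, 0.001]
force: [1.2, -0.9, 0.2]
width: 0.0853
gripper_force: 0.0
```

Emit:
{"api": "send_rows", "payload": {
  "moves": [
    [0,0.3,0.3,0],
    [0,0.4,0.2,0],
    [0,0.4,0,0],
    [0,0.4,0,0],
    [0,0.4,0,0],
    [0,0,0,0],
    [0,0,0,0],
    [0,0,0,0]
  ]
}}

```text
clock: 27.83
tcp_pos: [0.424, -0.0621, 0.1556]
tcp_rot: [-0.0, 0.048, 0.999, -0.0]
force: [0.5, -0.3, -0.6]
width: 0.0856
gripper_force: 0.0
```

```bash
python3 - <<'E'
from h import *
t=env.camera("top"); s=env.camera("scene"); print(env.read_state()["joint_vel"].round(3))
im=np.zeros((600,800,3),np.uint8); im[:,:327]=cv2.resize(t["image"][140:360,400:520],(327,600)); im[:350,340:790]=cv2.resize(s["image"][120:260,120:320],(450,350))
cv2.imwrite("pics/f7.png",cv2.cvtColor(im,cv2.COLOR_RGB2BGR))
E
```

```text
[-0.011  0.003 -0.002  0.001  0.002  0.002]
```

View pics/f7.png

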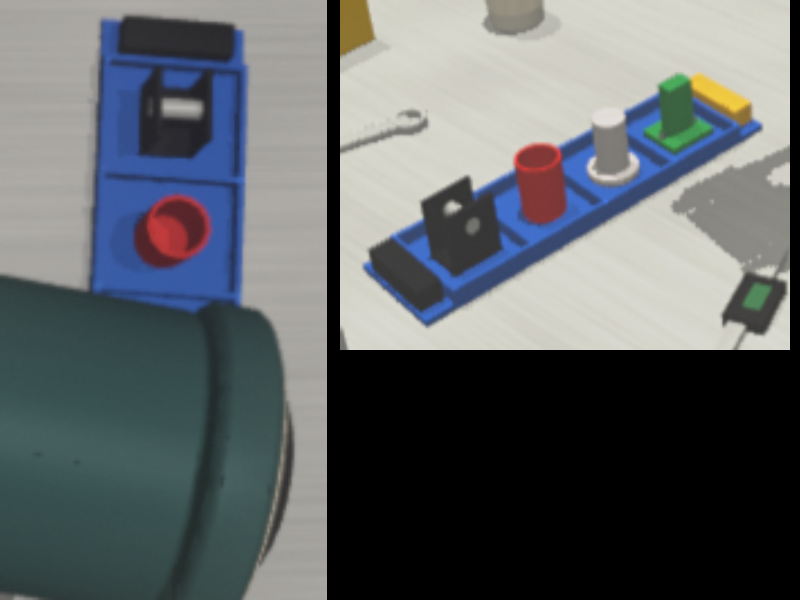

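The scene crop shows all four standing upright in the blue rack: channel, cup, bushing, then the lug next to the yellow block. Handing in.

```bash
python3 -c "
from bench import env
print(env.finish_job())"
```

```text
the job is handed in; nothing more can be done
None
```

The job is handed in: all four samples stand upright and released in the blue rack in reversed order (lug next to the yellow block, then bushing, cup, channel), done in about 28 s of the 112 s allowed; the hand-in gave no verdict.

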